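Refit the contact grill's ridged plate

TASK

The ridged lower plate of the open contact grill has been dropped in loosely: its front edge sits up on the grill's front rim and its back hooks are not yet under the lip. Slide the plate back so that its hooks go under the lip, press its front down until it lies flat and the spring catch snaps over it, and then lower the lid until it is fully shut. Leave the things around the grill where they are.

Things in the scene. Friction and masses are not known exactly. Their poses are not given: they have to be found in the camera images.
- grill: Fixed contact grill, black plastic and steel, 224x196 mm. Origin: centre of underside, on the worktop; +x from front (dial) to back (hinge). On top an open well, x -74..74, y -78..78 mm: side ledges that carry the plate at z 40, rim at z 64 all round; before the well the rim is a flat deck to x -110 mm.
- slot (a point): Middle of the mouth of the slot along the back of the well: grill frame x 74, z 44.5 mm, same axes as the grill. The slot is 9 mm high (z 40 to 49), 20 mm deep and as wide as the well; above it is the lip, a steel strip up to the rim (z 64). The plate's two hooks belong under it.
- plate_center (a point): Centre (half-way up) of the loose dark ridged plate, 0.45 kg. x to its back (hooks), z out of the ridges. Foot x -73..73, y -75..75, z -10..2 mm; stepped-in upper block x -68..66, ridge tops z 13 mm. Starts front end up about 0.18 rad, leaning on the front rim. Seated: level, in the grill frame x -1..1, y -3..3, z 50 mm.
- plate_front (a point): Middle of the plate's low front face (edge of the foot, 12 mm high, this point half-way up); axes as plate_center. A place to push it back from: when the hooks are in the slot, the front just clears the front rim and comes to rest on the catch. Then press down on the ridges 20 to 30 mm behind this point, 17 mm above it.
- plate_hooks (a point): Between the tips of the plate's two back hooks, at half their thickness: flat tongues 26 mm wide, 5 mm thick, at y -45 and 45 mm, flush with the plate's underside, standing out 14 mm to x 87 mm. They start on the well's ledges, 7 to 25 mm short of the slot.
- catch (a joint): Spring catch in the middle of the well's front wall, m: 0 at rest (sloping nose about 4.5 mm into the well, above the seated plate's foot), to 0.008 when pushed back. About 6 to 12 N down on the plate's front drives the foot past it; it then springs back over the foot.
- lid (a joint): Lid angle in rad: 0 shut, 1.57 upright, limit 1.8. It starts standing open at 1.4 to 1.65. The hinge is stiff: the lid stays wherever it is left, and takes about 5 N near its front edge to swing; it does not fall shut.
- lid_hinge (a point): Middle of the lid's hinge axis: grill frame x 106, z 72 mm; the axis runs along the grill's y.
- lid_top (a point): Middle of the lid's smooth steel outer face (upper face when shut), 180 mm from the hinge axis along the lid and 26 mm off it. The shell is 30 mm thick, 196 mm wide and ends 212 mm from the axis.
- lid_handle (a point): Middle of the black handle bar along the lid's free edge: 15 mm thick, 136 mm long, parallel to the hinge, 230 mm from the axis along the lid and 20 mm off it.
- butter: Bystander: pack of butter lying to the right of the grill, 73 x 102 x 37 mm. Origin under its centre.
- pepper_mill: Bystander: black pepper mill standing to the left of the grill, 57 mm wide, 160 mm tall. Origin under its centre.
- spice_jar: Bystander: spice jar with a red cap standing to the left of the grill, 45 mm wide, 106 mm tall. Origin under its centre.

How it is judged:
By the outcome, as a careful person would: the job done as asked, in the order asked, and still so for the second after the job is handed in, with the robot touching nothing.
It also fails if it takes over 48 s, if anything falls off the work surface, if the arm or the gripper's body presses on something with over 40 N, if the wrist force passes 120 N, or if a joint passes its speed limit or range.

ROBOT

A 7-joint arm with a two-finger parallel gripper is mounted at the origin on a cart in front of the work surface, level with it; the furniture and walls round the work are solid. World frame = base frame: x ahead of the robot, y to its left, z up, the work surface at z = 0. Lengths are in mm, angles in rad, forces in N, time in s.
With the tool pointing down it reaches from about 350 to 900 mm from the base axis. Payload 19.9 kg.
Tool frame: the origin (TCP) lies midway between the tips of the shut fingers; the grasp point (between the pads) lies 19 mm behind it; z points along the fingers, y is the line along which they close (so a half turn about z gives the same grasp; the last joint's range is limited). The gripper opens to 85 mm and grips with 20 to 120 N. Pads are 22 mm wide; open, the fingers measure 114 mm over their backs; the gripper's body (76 mm by 85 mm) begins 54 mm behind the grasp point. The pads swing forward as they close: fully open they stand 13 mm farther back than shut.
Start: joints at [1.135, 0.417, -0.01, 1.614, 0.005, 1.111, -0.053], TCP at [239.806, -577.143, 231.26] pointing down, gripper open.
Joint ranges: [-2.81, 2.81], [-0.39, 2.02], [-1.27, 1.25], [0.06, 2.57], [-1.19, 4.33], [0.19, 2], [-2.82, 2.82]. Speed limits (rad/s): [1.89, 1.89, 2.39, 2.39, 3.01, 3.01, 3.01].

INTERFACE

Orientations are given as a 3x3 rotation matrix whose columns are the frame's x, y, z axes.
In Python, from workcell import r, eyes gives the robot as it stands. The module is installed in compiled form; this text tells all that it offers.
- The arm moves only by the shell command python3 -m crank 'ROWS' [FORCE]. ROWS is JSON, one flat list of numbers, 7 for each row, row after row: the shift along the world's x, y, z in cm, then the turn, a rotation vector about the world's x, y, z in degrees, then the opening in per cent of the stroke, from 0 (shut) to 100 (fully open). In form: [x, y, z, ax, ay, az, fingers, x, y, z, ax, ay, az, fingers, ...]. A call has 1 to 8 rows; each row is the pose to reach, as a shift and turn from the pose commanded when the call began; what a row does not reach only later rows make up. A row lasts 1/10 s, in which the tool goes at most 50 mm and 8.59 degrees, less where a joint would pass 70% of its speed; a pose out of reach is approached as far as the arm can. A call with a gripper value outside its range is refused whole. The fingers move at their own pace and stop on an object; FORCE is the grip in N (left out, the last holds). Time passes only in rows, so rows that repeat a pose let the fingers close. It gives the time, the measured TCP pose, the force, the opening and the grip force at its end, in the units of the state.
- r.get_obs(): the state, without advancing time (a new reading comes with each control period).
- eyes.camera(name): name is "scene" or "top"; returns the picture (480x640x3 uint8, red, green, blue); there is no depth.
- eyes.get_calibration(name): a dict with "fx", "fy", "cx", "cy" (pixels), "D" ([k1, k2, p1, p2, k3] as OpenCV has them; the pictures are not rectified), "rvec" (rotation vector, rad) and "tvec" (3), from world to camera coordinates, as OpenCV has them. Camera axes: x right, y down, z forward; pixel columns grow to the right and rows downward; lengths in mm; the calibration is good to about 2 mm. A picture is of the moment at which its call begins. get_calibration takes no time and is no camera call.
- r.finish_job(): hands the job in; it is judged then, once.
The state is a dict: "time_s": time; "qpos": joint angles; "joint_vel": joint speeds; "tau": joint torques, N m; "tool_pos": TCP position; "eef_rot": TCP orientation; "force": force on the tool from outside, world axes, zero at the start; "moment": the same for the moment, N m; "opening": opening from 0.0 (shut) to 1.0 (fully open); "grasp_force": force on a finger pad.
Only numpy, scipy, OpenCV 4.12 (cv2) and the standard library are available. Lean on these libraries where they do the work, as an engineer would, in place of code of your own. Each camera call takes 0.05 s, during which the arm holds its last target. There are 200 camera calls.

## Working session

There is one attempt and no reset: what is moved stays moved. The work goes in short steps, Python scripts to look and compute and a shell command to move; the robot and the scene stay as the last step left them, time stands still between calls to the robot, and variables do not carry over. Pictures are saved under pics/ and viewed, at most 10 in all, crops included, and the job is handed in when it is done.

```bash
mkdir -p pics
python3 - <<'E'
from workcell import r, eyes
import cv2
for n in ("scene","top"):
    cv2.imwrite(f"pics/{n}0.png", eyes.camera(n)[:,:,::-1]); print(n, eyes.get_calibration(n))
o=r.get_obs(); print(o["time_s"],o["tool_pos"],o["eef_rot"],o["force"])
E
```

```text
scene {'fx': 581.4807226774252, 'fy': 581.4807226774252, 'cx': 327.13296215462884, 'cy': 236.697326240864, 'D': array([0.04700671, 0.        , 0.        , 0.        , 0.        ]), 'rvec': array([ 1.17978342, -1.96257505,  1.22653464]), 'tvec': array([264.69660497, 307.98866516, 834.47775092])}
top {'fx': 481.36874436796126, 'fy': 481.36874436796126, 'cx': 317.513773843505, 'cy': 238.20855473070304, 'D': array([-0.00773333,  0.        ,  0.        ,  0.        ,  0.        ]), 'rvec': array([ 2.14732063, -2.15879255,  0.20056743]), 'tvec': array([ -26.78106755,  564.72387384, 1011.85877766])}
0.1 [ 239.70832229 -576.86699986  230.74356779] [[ 9.23442247e-01  3.83737111e-01 -4.95786116e-04]
 [ 3.83737422e-01 -9.23441732e-01  9.78656448e-04]
 [-8.22827913e-05 -1.09398440e-03 -9.99999398e-01]] [ 0.21513185  0.58001542 -0.20209647]
```

View pics/scene0.png

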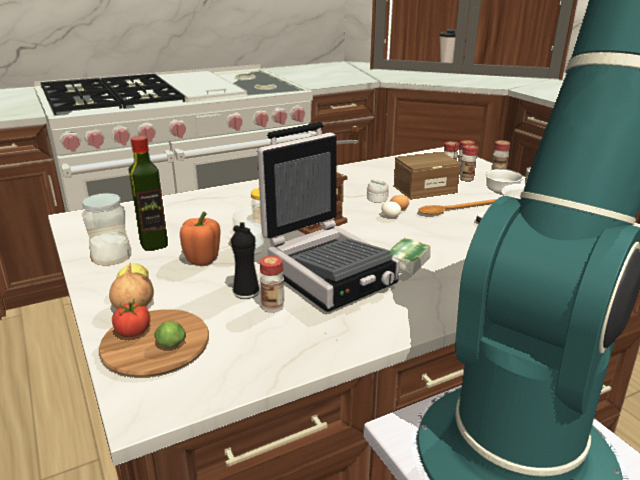

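View pics/top0.png

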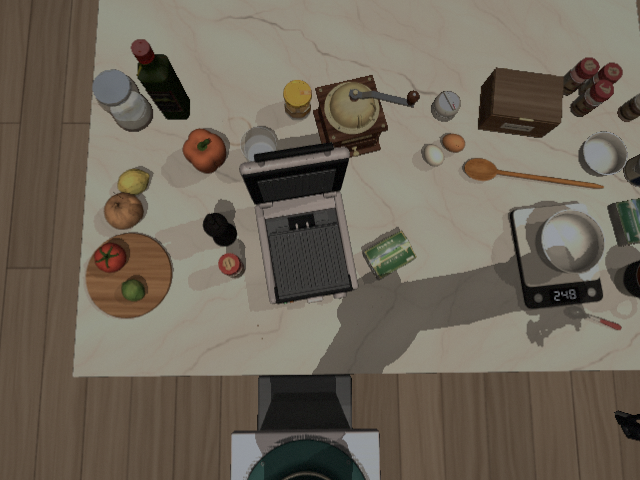

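The scene view shows the grill around (335,265) with its lid upright and the plate inside. The pepper mill (243,262) and spice jar (271,283) stand to its left, the butter (410,255) to its right. In the top view the grill spans about (258,205)–(355,300), front towards the robot. I'll enlarge both.

Run:
```python
import cv2
a=cv2.imread("pics/top0.png")[135:315,235:365]; cv2.imwrite("pics/topc.png",cv2.resize(a,None,fx=3.3,fy=3.3,interpolation=2)[:600])
b=cv2.imread("pics/scene0.png")[115:315,225:435]; cv2.imwrite("pics/scc.png",cv2.resize(b,None,fx=3,fy=3,interpolation=2)[:600])
```

```text
(no output)
```

View pics/topc.png

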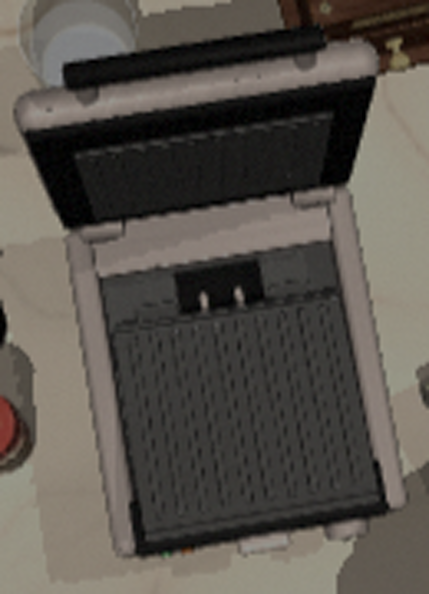

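View pics/scc.png

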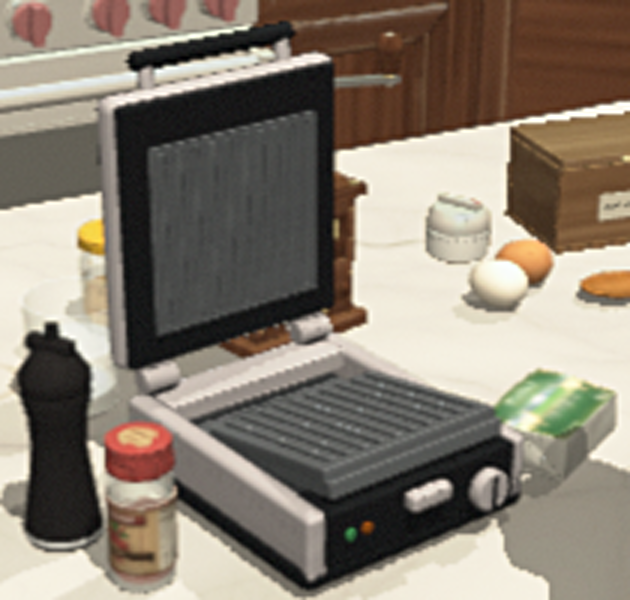

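The top crop shows the grill with its rim front corners at (115,553) and (403,505) and lid free corners at (18,98) and (377,45). The plate's block back edge runs (115,325)–(340,290). In the scene crop the plate's front-left top edge is at (328,470), with the front raised on the rim. I'll fit the model and overlay it.

```bash
cat > h.py <<'E'
import numpy as np, cv2
from workcell import r, eyes
C={n:eyes.get_calibration(n) for n in("top","scene")}
def proj(n,P):
    c=C[n]; K=np.array([[c["fx"],0,c["cx"]],[0,c["fy"],c["cy"]],[0,0,1.]])
    return cv2.projectPoints(np.array(P,float).reshape(-1,3),c["rvec"],c["tvec"],K,c["D"])[0][:,0]
T=lambda u,v:(235+u/3.3,135+v/3.3)
S=lambda u,v:(225+u/3,115+v/3)
def G(p,g):   # grill->world
    x,y,a=g[:3]; c,s=np.cos(a),np.sin(a); p=np.atleast_2d(p)
    return np.c_[x+c*p[:,0]-s*p[:,1], y+s*p[:,0]+c*p[:,1], p[:,2]]
def L(p,th):  # lid (along,y,off) -> grill
    p=np.atleast_2d(p); c,s=np.cos(th),np.sin(th)
    return np.c_[106-c*p[:,0]+s*p[:,2], p[:,1], 72+s*p[:,0]+c*p[:,2]]
def Pl(p,q):  # plate -> grill; q=x,y,z,tilt(front up)
    p=np.atleast_2d(p); c,s=np.cos(q[3]),np.sin(q[3])
    return np.c_[q[0]+c*p[:,0]+s*p[:,2], q[1]+p[:,1], q[2]-s*p[:,0]+c*p[:,2]]
E
cat > fit.py <<'E'
from h import *
from scipy.optimize import least_squares
rim=[("top",(-110,98,64),T(117,553)),("top",(-110,-98,64),T(403,508)),("scene",(-110,98,64),S(327,517)),("scene",(-110,-98,64),S(521,432))]
lid=[("top",(212,98,26),T(17,97)),("top",(212,-98,26),T(375,45)),("scene",(212,98,-4),S(103,103)),("scene",(212,-98,-4),S(333,58)),
 ("scene",(230,68,20),S(130,60)),("scene",(230,-68,20),S(293,30)),("top",(230,68,20),T(65,75)),("top",(230,-68,20),T(323,38))]
f=lambda v:np.concatenate([proj(n,G(p,v))[0]-m for n,p,m in rim]+[proj(n,G(L(p,v[3]),v))[0]-m for n,p,m in lid])
s=least_squares(f,[520,50,0.1,1.5],loss="soft_l1",x_scale=[10,10,.1,.1]); g=s.x; print(g.round(3)); print(f(g).reshape(-1,2).round(1).tolist())
# plate: tilt .18, hook tip on the ledge (x=87,z=-10 at z=40), front on rim
blk=[("scene",(-68,75-7,13),S(328,472)),("top",(66,68,13),T(115,325)),("top",(66,-68,13),T(340,290)),("scene",(-73,75,-10),S(325,497)),("scene",(-68,-68,13),S(497,408))]
h=lambda q:np.concatenate([proj(n,G(Pl(p,q),g))[0]-m for n,p,m in blk])
t=least_squares(h,[-20,0,60,.18],loss="soft_l1",x_scale=[10,10,10,.1]); q=t.x; print(q.round(3)); print(h(q).reshape(-1,2).round(1).tolist())
print("hook tips grill",Pl((87,0,-10),q),"front",Pl((-73,0,-4),q))
np.save("g.npy",g);np.save("q.npy",q)
out=[]
for n,f_,(x0,y0,w,hh) in(("top",3.3,(235,180,130,135)),("scene",3.3,(275,180,120,135))):
    im=cv2.imread(f"pics/{n}0.png")[y0:y0+hh,x0:x0+w]; im=cv2.resize(im,None,fx=f_,fy=f_,interpolation=2); im=cv2.convertScaleAbs(im,alpha=1.8,beta=25)
    box=lambda a,b,c,d,z:[(a,c,z),(b,c,z),(b,d,z),(a,d,z)]
    for pts,col in((G(box(-110,110,-98,98,64),g),(0,255,255)),(G(box(-74,74,-78,78,64),g),(0,128,255)),(G(Pl(box(-68,66,-68,68,13),q),g),(0,255,0)),(G(Pl(box(-73,73,-75,75,-10),q),g),(255,0,255)),(G(Pl(box(73,87,32,58,-5),q),g),(255,255,0))):
        cv2.polylines(im,[((proj(n,pts)-[x0,y0]+.5)*f_).astype(int)],True,col,1)
    out.append(im)
o=np.hstack(out); print(o.shape); cv2.imwrite("pics/ov.png",cv2.resize(o,(min(800,o.shape[1]),int(o.shape[0]*min(1,800/o.shape[1])))))
E
python3 fit.py
```

```text
[ 5.48404e+02 -3.63200e+00  1.65000e-01  1.56300e+00]
[[-1.9, 0.4], [2.7, -1.8], [-7.6, 1.6], [2.0, 0.5], [-2.6, -2.7], [0.3, -4.5], [3.3, 0.9], [3.4, -0.6], [0.3, 1.0], [-0.8, 0.4], [-0.4, 1.3], [0.4, 0.1]]
[-35.231  -0.519 102.739  -0.369]
[[2.6, -1.6], [0.8, 0.4], [-0.4, -0.1], [-0.5, 0.9], [-1.8, 0.0]]
hook tips grill [[ 49.51797899  -0.518505   124.79845859]] front [[-101.87229692   -0.518505     72.67375847]]
(446, 825, 3)
```

View pics/ov.png

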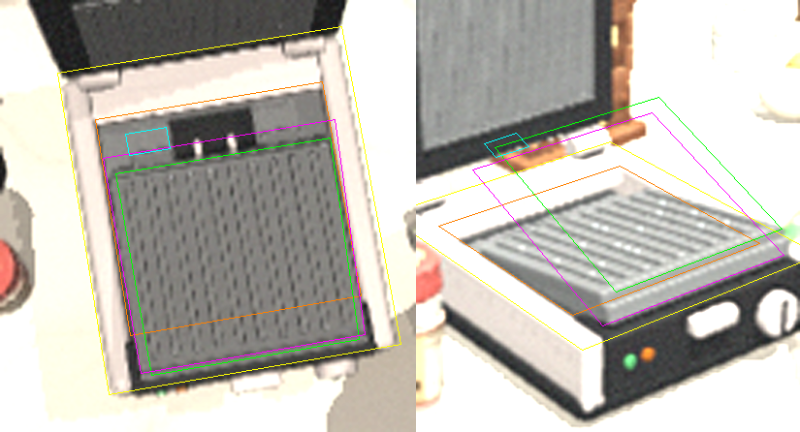

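```bash
cat > fit2.py <<'E'
from h import *
from scipy.optimize import least_squares
O=lambda u,v:(235+u/3.2,180+v/3.2)
rim=[("top",(-110,98,64),T(117,553)),("top",(-110,-98,64),T(403,508)),("top",(74,78,64),O(97,120)),("top",(74,-78,64),O(322,83)),("scene",(-110,-98,64),S(521,432))]
lid=[("scene",(230,68,20),S(130,60)),("scene",(230,-68,20),S(293,30)),("top",(230,68,20),T(65,75)),("top",(230,-68,20),T(323,38))]
f=lambda v:np.concatenate([proj(n,G(p,v))[0]-m for n,p,m in rim]+[proj(n,G(L(p,v[3]),v))[0]-m for n,p,m in lid])
g=least_squares(f,[520,50,0.1,1.5],x_scale=[10,10,.1,.1]).x; print(g.round(3)); print(f(g).reshape(-1,2).round(1).tolist())
def Q(v): # v: hook tip x, y, yaw
    t=np.arctan(24/(v[0]+74)); d=Pl((87,0,-10),(0,0,0,t))[0]; return (v[0]-d[0],v[1],40-d[2],t)
def PG(p,v):
    a=Pl(p,Q(v)); c,s=np.cos(v[2]),np.sin(v[2]); b=a-[v[0],v[1],0]; return np.c_[v[0]+c*b[:,0]-s*b[:,1],v[1]+s*b[:,0]+c*b[:,1],a[:,2]]
blk=[("scene",(-68,70,13),S(328,472)),("top",(66,70,13),T(115,325)),("top",(66,-70,13),T(340,290)),("scene",(-73,75,-10),S(325,497)),("scene",(-68,-70,13),S(497,408))]
h=lambda v:np.concatenate([proj(n,G(PG(p,v),g))[0]-m for n,p,m in blk])
v=least_squares(h,[58,0,0],x_scale=[10,10,.1]).x; print("plate",v.round(3),np.round(Q(v),3)); print(h(v).reshape(-1,2).round(1).tolist())
np.save("g.npy",g);np.save("v.npy",v)
print("front in grill",PG((-73,0,-4),v),"world",G(PG([(-73,0,-4),(-73,0,2),(-48,0,13)],v),g).round(1))
out=[]
for n,f_,(x0,y0,w,hh) in(("top",3.2,(235,180,125,135)),("scene",3.2,(275,180,125,135))):
    im=cv2.imread(f"pics/{n}0.png")[y0:y0+hh,x0:x0+w]; im=cv2.resize(im,None,fx=f_,fy=f_,interpolation=2); im=cv2.convertScaleAbs(im,alpha=1.8,beta=25)
    box=lambda a,b,c,d,z:[(a,c,z),(b,c,z),(b,d,z),(a,d,z)]
    for pts,col in((G(box(-110,110,-98,98,64),g),(0,255,255)),(G(box(-74,74,-78,78,64),g),(0,128,255)),(G(PG(box(-68,66,-70,70,13),v),g),(0,255,0)),(G(PG(box(-73,73,-75,75,-10),v),g),(255,0,255)),(G(PG(box(73,87,32,58,-5),v),g),(255,255,0))):
        cv2.polylines(im,[((proj(n,pts)-[x0,y0]+.5)*f_).astype(int)],True,col,1)
    out.append(im)
cv2.imwrite("pics/ov2.png",np.hstack(out))
E
python3 fit2.py
```

```text
[ 5.47896e+02 -3.22800e+00  1.55000e-01  1.57000e+00]
[[-2.7, 0.3], [2.1, -1.0], [-0.9, -0.8], [-0.2, -0.2], [2.0, 0.9], [0.1, 0.8], [-0.7, 0.3], [-0.1, 0.2], [0.8, -0.2]]
plate [ 4.921e+01 -3.080e+00 -1.500e-02] [-34.273  -3.08   66.449   0.192]
[[-0.6, -3.2], [2.2, 0.2], [-1.6, 1.8], [1.1, 0.9], [-2.4, -1.4]]
front in grill [[-106.67211163   -0.67458236   76.48053826]] world [[442.6 -20.4  76.5]
 [443.7 -20.2  82.4]
 [470.1 -16.5  88.4]]
```

View pics/ov2.png

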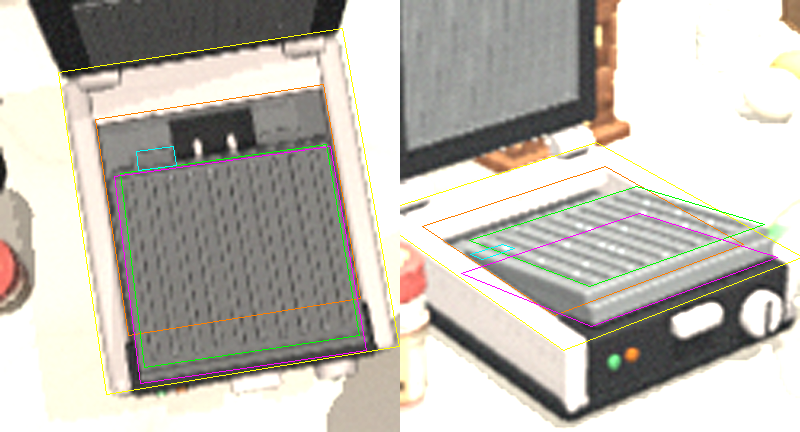

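The overlay now agrees with both views: grill origin about (548,-3), yaw about 0.155, lid 1.57. The plate front sits at about (443,-20,76), up on the rim. I'm moving the shut fingers in front of the plate.

```bash
python3 -m crank '[1.4,4.6,-0.6,0,0,-1.7,0, 2.8,9.2,-1.3,0,0,-3.4,0, 4.2,13.8,-2,0,0,-5.1,0, 5.6,18.4,-2.7,0,0,-6.8,0, 7,23,-3.4,0,0,-8.5,0, 8.4,27.6,-4,0,0,-10.2,0, 9.8,32.2,-4.7,0,0,-11.9,0, 11.2,36.8,-5.4,0,0,-13.6,0]'; python3 -m crank '[1.4,4.6,-0.6,0,0,0,0, 2.8,9.2,-1.3,0,0,0,0, 4.2,13.8,-2,0,0,0,0, 5.9,18.2,-2.7,0,0,0,0, 5.9,18.2,-2.7,0,0,0,0, 5.9,18.2,-2.7,0,0,0,0]'; python3 -c "
from h import *; o=r.get_obs(); print(o['eef_rot'],o['qpos'])"
```

```text
time_s: 0.9
tool_pos: [351.8, -207.3, 177.1]
eef_rot: [[0.988, 0.154, 0.0], [0.154, -0.988, -0.0], [0.0, 0.0, -1.0]]
force: [1.5, -0.5, -0.5]
opening: 0.007
grasp_force: 0.0
time_s: 1.5
tool_pos: [410.7, -26.4, 150.0]
eef_rot: [[0.987, 0.158, -0.001], [0.158, -0.987, 0.0], [-0.001, -0.0, -1.0]]
force: [-0.1, -1.5, 0.5]
opening: 0.002
grasp_force: 0.0
[[ 9.87434745e-01  1.58024918e-01 -8.66118284e-04]
 [ 1.58025247e-01 -9.87435018e-01  3.26069055e-04]
 [-8.03708488e-04 -4.58840471e-04 -9.99999572e-01]] [ 0.36233946  0.16690622 -0.40178728  2.18322793  0.08955139  0.80739478
 -1.50859782]
```

```bash
python3 -m crank '[0,0,-3,0,0,0,0, 0,0,-6,0,0,0,0, 0,0,-7.8,0,0,0,0, 0,0,-7.8,0,0,0,0, 0.5,0.08,-7.8,0,0,0,0, 1,0.16,-7.8,0,0,0,0, 1.5,0.24,-7.8,0,0,0,0, 1.5,0.24,-7.8,0,0,0,0]'; python3 -m crank '[0.4,0.06,0,0,0,0,0, 0.8,0.13,0,0,0,0,0, 1.2,0.19,0,0,0,0,0, 1.2,0.19,0,0,0,0,0]'
```

```text
time_s: 2.3
tool_pos: [427.0, -24.7, 73.0]
eef_rot: [[0.988, 0.156, 0.002], [0.156, -0.988, -0.0], [0.002, 0.0, -1.0]]
force: [0.4, -0.2, 0.3]
opening: 0.001
grasp_force: 0.0
time_s: 2.7
tool_pos: [438.3, -22.7, 72.3]
eef_rot: [[0.988, 0.156, 0.0], [0.156, -0.988, 0.0], [0.0, -0.0, -1.0]]
force: [-0.9, 0.1, -0.4]
opening: -0.002
grasp_force: 0.0
```

```bash
python3 -m crank '[0.4,0.06,0,0,0,0,0, 0.8,0.13,0,0,0,0,0, 0.8,0.13,0,0,0,0,0]';python3 -m crank '[0.4,0.06,0,0,0,0,0, 0.8,0.13,0,0,0,0,0, 0.8,0.13,0,0,0,0,0]'
python3 - <<'E'
from h import *
out=[]
for n,(x0,y0,w,hh) in(("top",(235,180,125,135)),("scene",(265,180,125,135))):
    im=eyes.camera(n)[:,:,::-1]; cv2.imwrite(f"pics/{n}1.png",im)
    out.append(cv2.convertScaleAbs(cv2.resize(im[y0:y0+hh,x0:x0+w],None,fx=3.2,fy=3.2,interpolation=2),alpha=1.6,beta=20))
cv2.imwrite("pics/c1.png",np.hstack(out))
E
```

```text
time_s: 3.0
tool_pos: [446.4, -21.4, 72.3]
eef_rot: [[0.988, 0.156, 0.0], [0.156, -0.988, 0.0], [0.0, -0.0, -1.0]]
force: [0.3, 0.6, 0.4]
opening: 0.002
grasp_force: 0.0
time_s: 3.3
tool_pos: [454.5, -20.1, 72.3]
eef_rot: [[0.988, 0.156, 0.001], [0.156, -0.988, 0.0], [0.001, -0.0, -1.0]]
force: [1.3, -0.3, -1.2]
opening: 0.002
grasp_force: 0.0
```

View pics/c1.png

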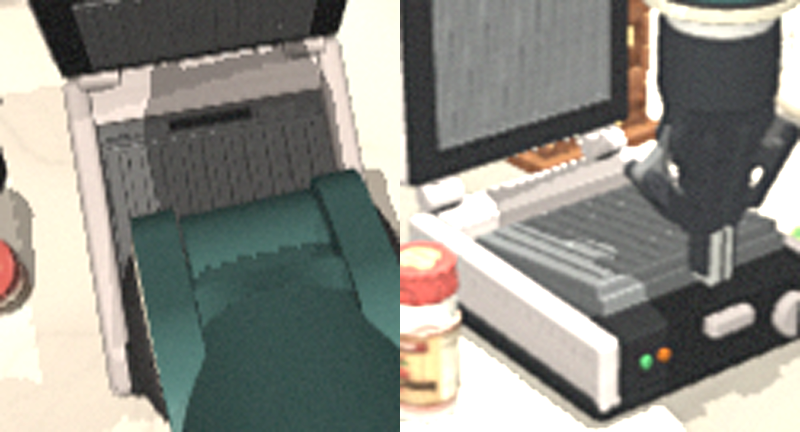

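The plate has slid well back: the gap to the lip in the top view is about 7 px, roughly 14 mm, between (100,150) and (97,120). The fingers press the middle of its front face. I'll continue in small steps, watching the force.

```bash
python3 -m crank '[0.25,0.04,0,0,0,0,0, 0.5,0.08,0,0,0,0,0, 0.5,0.08,0,0,0,0,0]'|grep -E "tool_pos|force:";python3 -m crank '[0.15,0.02,0,0,0,0,0, 0.3,0.05,0,0,0,0,0, 0.3,0.05,0,0,0,0,0]'|grep -E "tool_pos|force:"
```

```text
tool_pos: [459.1, -19.4, 72.3]
force: [0.3, -0.9, 0.7]
grasp_force: 0.1
tool_pos: [462.0, -18.9, 72.3]
force: [-0.9, -0.7, 0.9]
grasp_force: 0.3
```

```bash
python3 -m crank '[0.1,0.02,0,0,0,0,0, 0.2,0.03,0,0,0,0,0, 0.2,0.03,0,0,0,0,0]'|grep -E "tool_pos|force:";python3 -m crank '[0.1,0.02,0,0,0,0,0, 0.2,0.03,0,0,0,0,0, 0.2,0.03,0,0,0,0,0]'|grep -E "tool_pos|force:"
python3 - <<'E'
from h import *
out=[]
for n,(x0,y0,w,hh) in(("top",(235,180,125,135)),("scene",(265,180,125,135))):
    im=eyes.camera(n)[:,:,::-1]; cv2.imwrite(f"pics/{n}2.png",im)
    out.append(cv2.convertScaleAbs(cv2.resize(im[y0:y0+hh,x0:x0+w],None,fx=3.2,fy=3.2,interpolation=2),alpha=1.6,beta=20))
cv2.imwrite("pics/c2.png",np.hstack(out))
E
```

```text
tool_pos: [464.2, -18.6, 72.4]
force: [0.2, 0.6, -0.3]
grasp_force: 0.0
tool_pos: [466.1, -18.3, 72.3]
force: [0.3, -0.3, -0.0]
grasp_force: 0.0
```

View pics/c2.png

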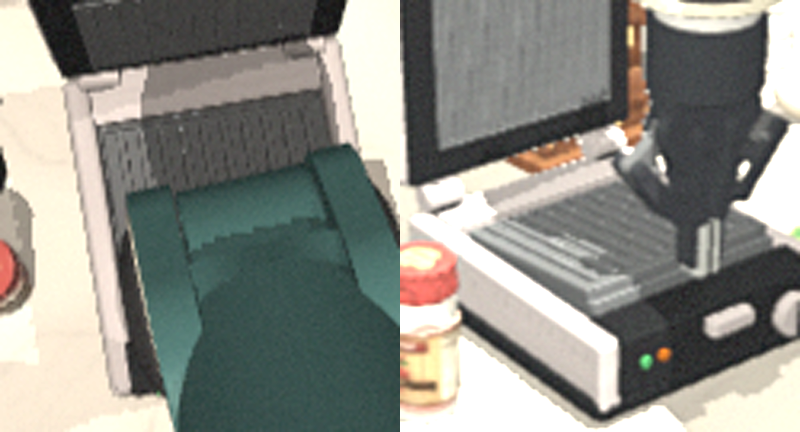

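The back gap is now only about 8 px in the crop, around 5 mm, and the front edge at (590,305) is close to dropping inside the rim. I'll keep nudging until it resists.

```bash
python3 -m crank '[0.1,0.02,0,0,0,0,0, 0.2,0.03,0,0,0,0,0, 0.2,0.03,0,0,0,0,0]'|grep -E "tool_pos|force:";python3 -m crank '[0.1,0.02,0,0,0,0,0, 0.1,0.02,0,0,0,0,0]'|grep -E "tool_pos|force:"
```

```text
tool_pos: [467.9, -18.0, 72.3]
force: [0.3, -0.5, -0.2]
grasp_force: 0.0
tool_pos: [468.9, -17.8, 72.3]
force: [-0.4, 0.0, 0.7]
grasp_force: 0.0
```

```bash
for i in 1 ; do python3 -m crank '[0.1,0.02,0,0,0,0,0, 0.2,0.03,0,0,0,0,0, 0.2,0.03,0,0,0,0,0]'|grep -E "tool_pos|force:"; done; python3 -m crank '[0.1,0.02,0,0,0,0,0, 0.2,0.03,0,0,0,0,0, 0.2,0.03,0,0,0,0,0]'|grep -E "tool_pos|force:"
python3 - <<'E'
from h import *
g=np.load("g.npy"); n="scene"
im=eyes.camera(n)[:,:,::-1]; cv2.imwrite(f"pics/{n}3.png",im)
x0,y0,w,hh=275,190,125,105; f=6.4
c=cv2.convertScaleAbs(cv2.resize(im[y0:y0+hh,x0:x0+w],None,fx=f,fy=f,interpolation=2),alpha=1.6,beta=20)[:600]
for a,z,col in((-74,64,(0,128,255)),(-110,64,(0,255,255))):
    p=((proj(n,G([(a,-78,z),(a,78,z)],g))-[x0,y0]+.5)*f).astype(int); cv2.line(c,tuple(map(int,p[0])),tuple(map(int,p[1])),col,1)
cv2.imwrite("pics/c3.png",c)
E
```

```text
tool_pos: [470.6, -17.6, 72.2]
force: [-2.3, 0.3, 1.0]
grasp_force: 1.1
tool_pos: [470.8, -17.5, 71.7]
force: [-12.7, -0.9, 7.3]
grasp_force: 6.8
```

View pics/c3.png

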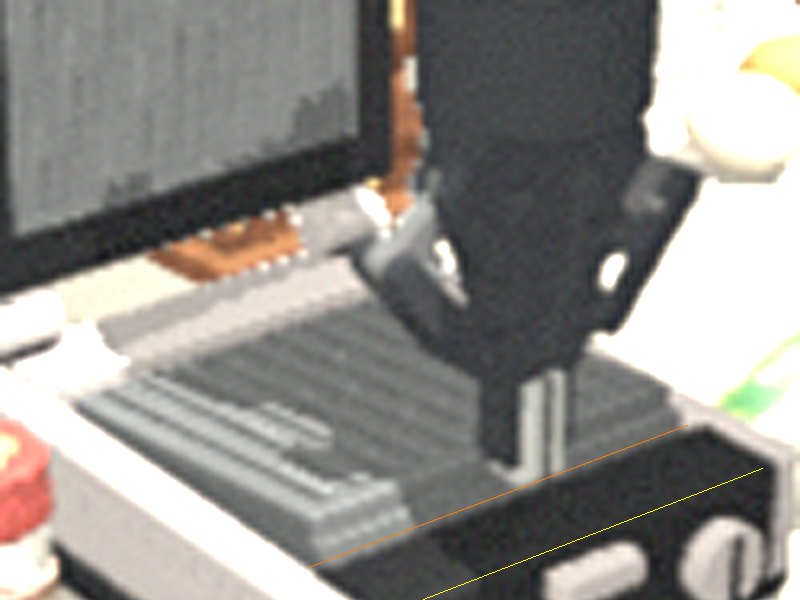

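Resistance is now about 13 N, so the hooks are fully in, and the front edge lies inside the rim (orange line at (310,566)–(688,425)). I'll back off, lift, move over the ridges and press.

```bash
python3 -m crank '[-0.5,-0.08,0,0,0,0,0, -0.5,-0.08,2,0,0,0,0, -0.5,-0.08,4,0,0,0,0, 1.2,0.2,4,0,0,0,0, 2.8,0.45,4,0,0,0,0, 2.8,0.45,3,0,0,0,0, 2.8,0.45,2,0,0,0,0, 2.8,0.45,2,0,0,0,0]'|grep -E "time|tool_pos|force:"; python3 -m crank '[0,0,-0.5,0,0,0,0, 0,0,-1,0,0,0,0, 0,0,-1.5,0,0,0,0, 0,0,-1.5,0,0,0,0]'|grep -E "tool_pos|force:"; python3 -m crank '[0,0,-0.3,0,0,0,0, 0,0,-0.3,0,0,0,0]'|grep -E "tool_pos|force:"
```

```text
time_s: 6.65
tool_pos: [499.3, -12.8, 90.6]
force: [-0.1, 0.6, -0.2]
grasp_force: 0.0
tool_pos: [500.5, -12.8, 76.7]
force: [-1.0, 0.0, 0.2]
grasp_force: 0.0
tool_pos: [500.7, -12.8, 74.2]
force: [-1.2, 0.7, 0.7]
grasp_force: 0.8
```

```bash
for k in 1; do python3 -m crank '[0,0,-0.2,0,0,0,0, 0,0,-0.2,0,0,0,0]'|grep -E "tool_pos|force:"; done; python3 -m crank '[0,0,-0.2,0,0,0,0, 0,0,-0.2,0,0,0,0]'|grep -E "tool_pos|force:"; python3 -m crank '[0,0,-0.2,0,0,0,0, 0,0,-0.2,0,0,0,0]'|grep -E "tool_pos|force:"; python3 -m crank '[0,0,-0.2,0,0,0,0, 0,0,-0.2,0,0,0,0]'|grep -E "tool_pos|force:"
```

```text
tool_pos: [500.8, -12.7, 72.1]
force: [0.5, 0.7, 0.6]
grasp_force: 0.0
tool_pos: [500.8, -12.7, 70.1]
force: [-0.4, -0.6, -0.1]
grasp_force: 0.0
tool_pos: [500.7, -12.7, 68.0]
force: [0.0, 0.1, -0.2]
grasp_force: 0.0
tool_pos: [500.7, -12.7, 66.0]
force: [-0.0, -0.6, 0.4]
grasp_force: 0.0
```

```bash
python3 -m crank '[0,0,-0.2,0,0,0,0, 0,0,-0.2,0,0,0,0]'|grep -E "tool_pos|force:"; python3 -m crank '[0,0,-0.2,0,0,0,0, 0,0,-0.2,0,0,0,0]'|grep -E "tool_pos|force:"; python3 -m crank '[0,0,-0.2,0,0,0,0, 0,0,-0.2,0,0,0,0]'|grep -E "tool_pos|force:"
```

```text
tool_pos: [500.7, -12.8, 64.0]
force: [-0.4, 0.7, 0.1]
grasp_force: 0.0
tool_pos: [501.1, -12.8, 62.9]
force: [-5.3, -1.1, 17.5]
grasp_force: 9.2
tool_pos: [501.3, -12.9, 62.3]
force: [-18.0, -1.6, 54.6]
grasp_force: 27.6
```

The contact is stiff at z of about 63, the seated ridge height, and took 54 N. The plate therefore appears flat with the catch passed. I'll lift away and check against the seated model outline.

```bash
python3 -m crank '[0,0,2,0,0,0,0, 0,0,6,0,0,0,0, 0,0,10.5,0,0,0,0, 0,0,15,0,0,0,0, 0,0,20,0,0,0,0, 0,0,25,0,0,0,0, 0,0,29.5,0,0,0,0, 0,0,29.5,0,0,0,0]'
python3 - <<'E'
from h import *
g=np.load("g.npy"); out=[]
for n,(x0,y0,w,hh),f in(("scene",(280,200,115,105),4.7),("top",(250,200,100,105),2.5)):
    im=eyes.camera(n)[:,:,::-1]; cv2.imwrite(f"pics/{n}4.png",im)
    c=cv2.convertScaleAbs(cv2.resize(im[y0:y0+hh,x0:x0+w],None,fx=f,fy=f,interpolation=2),alpha=1.6,beta=20)
    for pts,col in(([(-68,-70,63),(66,-70,63),(66,70,63),(-68,70,63)],(0,255,0)),([(-73,-75,52),(-73,75,52)],(255,0,255)),([(-74,-78,64),(-74,78,64)],(0,128,255))):
        cv2.polylines(c,[((proj(n,G(pts,g))-[x0,y0]+.5)*f).astype(int)],len(pts)>2,col,1)
    out.append(c)
H=max(o.shape[0] for o in out)
cv2.imwrite("pics/c4.png",np.hstack([cv2.copyMakeBorder(o,0,H-o.shape[0],0,0,0) for o in out]))
print(np.hstack([cv2.copyMakeBorder(o,0,H-o.shape[0],0,0,0) for o in out]).shape)
# lid path TCP (world) for theta
for th in (1.57,1.3,1.0,.75,.5,.25,.12,0): print(th,G(L((185,0,26),th)+[11,0,0],g).round(1))
E
```

```text
time_s: 9.45
tool_pos: [502.6, -12.5, 361.0]
eef_rot: [[0.988, 0.156, 0.008], [0.156, -0.988, -0.001], [0.008, 0.002, -1.0]]
force: [0.4, 1.5, -0.1]
opening: 0.004
grasp_force: 0.0
(494, 790, 3)
1.57 [[689.   18.8 257. ]]
1.3 [[639.4  11.1 257.2]]
1.0 [[586.4   2.8 241.7]]
0.75 [[547.3  -3.3 217.1]]
0.5 [[515.4  -8.3 183.5]]
0.25 [[492.7 -11.8 143. ]]
0.12 [[485.1 -13.  120. ]]
0 [[480.7 -13.7  98. ]]
```

View pics/c4.png

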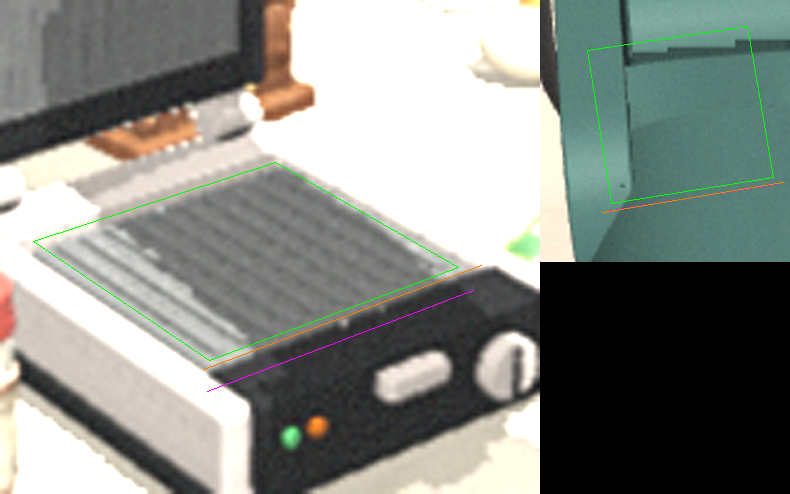

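The ridged block matches the green seated outline ((33,241),(276,163),(459,267),(210,360)), so the plate lies flat with its front below the rim. Next I'll go over and behind the lid.

```bash
python3 -m crank '[4.5,0.7,0,0,0,0,0, 9,1.5,0,0,0,0,0, 13.5,2.2,0,0,0,0,0, 18,2.9,0,0,0,0,0, 20.3,3.4,0,0,0,0,0, 20.3,3.4,0,0,0,0,0, 20.3,3.4,-2,0,0,0,0, 20.3,3.4,-2,0,0,0,0]'; python3 -m crank '[0,0,-2,0,0,0,0, 0,0,-4.5,0,0,0,0, 0,0,-7,0,0,0,0, 0,0,-8.2,0,0,0,0, 0,0,-8.2,0,0,0,0]'
```

```text
time_s: 10.35
tool_pos: [702.4, 21.1, 331.6]
eef_rot: [[0.988, 0.156, -0.005], [0.156, -0.988, -0.0], [-0.005, -0.001, -1.0]]
force: [-0.1, -0.6, -1.3]
opening: -0.003
grasp_force: 0.0
time_s: 10.85
tool_pos: [703.0, 20.9, 252.0]
eef_rot: [[0.988, 0.156, -0.003], [0.156, -0.988, -0.0], [-0.003, -0.0, -1.0]]
force: [0.7, 1.3, 1.0]
opening: -0.004
grasp_force: 0.0
```

```bash
python3 -m crank '[-1,-0.15,0,0,0,0,0, -2,-0.3,0,0,0,0,0, -3.2,-0.5,0,0,0,0,0, -3.2,-0.5,0,0,0,0,0]'|grep -E "time|tool_pos|force:"; python3 -m crank '[-1.6,-0.25,0,0,0,0,0, -3.2,-0.5,0,0,0,0,0, -5.1,-0.8,-0.4,0,0,0,0, -6.8,-1.05,-0.9,0,0,0,0, -8.5,-1.3,-1.5,0,0,0,0, -8.5,-1.3,-1.5,0,0,0,0]'|grep -E "time|tool_pos|force:"
```

```text
time_s: 11.25
tool_pos: [671.2, 15.9, 254.9]
force: [-0.1, 0.1, -0.7]
grasp_force: 0.0
time_s: 11.85
tool_pos: [585.8, 2.8, 238.7]
force: [1.1, -0.0, -0.3]
grasp_force: 0.0
```

```bash
cat > lid.py <<'E'
from h import *
import sys
g=np.load("g.npy"); im=eyes.camera("scene")[:,:,::-1]; cv2.imwrite(f"pics/{sys.argv[1]}.png",im)
for th in np.arange(0,1.75,.1):
    P=proj("scene",G(L([(230,y,20) for y in np.linspace(20,60,9)],th),g)).round().astype(int)
    print(round(th,2),P[4].tolist(),im[P[:,1],P[:,0]].mean(1).round().astype(int).tolist())
E
python3 lid.py s5
```

```text
0.0 [354, 270] [17, 19, 20, 18, 18, 20, 19, 18, 16]
0.1 [353, 259] [60, 66, 59, 60, 65, 63, 67, 61, 64]
0.2 [352, 248] [96, 63, 66, 59, 66, 64, 61, 63, 60]
0.3 [350, 236] [236, 239, 221, 151, 121, 118, 109, 67, 56]
0.4 [347, 224] [232, 233, 232, 233, 237, 236, 241, 238, 157]
0.5 [343, 212] [226, 231, 230, 235, 211, 57, 6, 26, 44]
0.6 [339, 201] [10, 38, 41, 47, 42, 50, 42, 52, 43]
0.7 [334, 190] [44, 49, 44, 42, 47, 46, 49, 44, 43]
0.8 [328, 180] [13, 19, 16, 14, 14, 11, 14, 18, 12]
0.9 [323, 170] [112, 109, 112, 109, 116, 197, 117, 199, 202]
1.0 [316, 162] [25, 33, 24, 29, 27, 32, 28, 28, 24]
1.1 [310, 154] [30, 23, 84, 165, 159, 188, 184, 190, 179]
1.2 [304, 148] [34, 39, 29, 28, 179, 177, 175, 176, 161]
1.3 [297, 142] [41, 26, 16, 178, 174, 174, 172, 176, 176]
1.4 [291, 138] [32, 53, 231, 215, 218, 220, 214, 219, 206]
1.5 [284, 135] [139, 174, 170, 174, 172, 171, 175, 172, 185]
1.6 [278, 133] [175, 175, 175, 174, 176, 175, 175, 174, 174]
1.7 [272, 132] [176, 173, 173, 175, 174, 174, 174, 175, 174]
```

The dark handle bar now sits at (316,162), which matches lid angle 1.0, so the lid is following. I'll continue the arc.

```bash
python3 -m crank '[-2,-0.3,-1.15,0,0,0,0, -3.9,-0.6,-2.5,0,0,0,0, -5.6,-0.85,-4.1,0,0,0,0, -7.1,-1.1,-5.9,0,0,0,0, -8.3,-1.3,-7.9,0,0,0,0, -9.3,-1.45,-9.9,0,0,0,0, -9.8,-1.55,-11.2,0,0,0,0, -9.8,-1.55,-11.2,0,0,0,0]'|grep -E "time|tool_pos|force:"; python3 -m crank '[-0.2,0,-0.6,0,0,0,0, -0.4,-0.1,-1.2,0,0,0,0, -0.5,-0.1,-1.8,0,0,0,0, -0.5,-0.1,-1.8,0,0,0,0]'|grep -E "time|tool_pos|force:"; python3 -m crank '[0,0,-0.4,0,0,0,0, 0,0,-0.8,0,0,0,0, 0,0,-0.8,0,0,0,0]'|grep -E "time|tool_pos|force:"
```

```text
time_s: 12.7
tool_pos: [488.6, -12.1, 125.4]
force: [0.5, 0.1, 0.3]
grasp_force: 0.0
time_s: 13.1
tool_pos: [483.5, -13.3, 107.7]
force: [0.7, 0.7, 0.7]
grasp_force: 0.0
time_s: 13.4
tool_pos: [483.6, -13.3, 99.8]
force: [0.6, -0.1, -0.8]
grasp_force: 0.0
```

```bash
python3 -m crank '[0,0,-0.2,0,0,0,0, 0,0,-0.2,0,0,0,0]'|grep -E "tool_pos|force:"; python3 -m crank '[0,0,-0.1,0,0,0,0, 0,0,-0.1,0,0,0,0]'|grep -E "tool_pos|force:"; python3 -m crank '[0,0,-0.1,0,0,0,0, 0,0,-0.1,0,0,0,0]'|grep -E "tool_pos|force:"
```

```text
tool_pos: [483.9, -13.2, 98.2]
force: [0.7, -1.0, -0.6]
grasp_force: 0.0
tool_pos: [484.0, -13.2, 98.0]
force: [-6.0, 0.5, 17.9]
grasp_force: 8.8
tool_pos: [484.0, -13.3, 97.8]
force: [-14.6, -0.5, 40.0]
grasp_force: 20.0
```

The lid is stiff against 40 N at z 98, its shut height. I'll lift off and check the lid and bystanders numerically.

```bash
python3 -m crank '[0,0,3,0,0,0,0, 0,0,7,0,0,0,0, 0,0,12,0,0,0,0, 0,0,17,0,0,0,0, 0,0,22,0,0,0,0, 0,0,22,0,0,0,0, 0,0,22,0,0,0,0]'|grep -E "time|tool_pos|force:"; python3 lid.py s6 | head -3
python3 - <<'E'
from h import *
a,b=cv2.imread("pics/scene0.png"),cv2.imread("pics/s6.png")
for n,(x0,y0,x1,y1) in dict(mill=(232,225,256,296),jar=(260,258,284,308),butter=(398,240,430,272)).items():
    print(n,cv2.absdiff(a[y0:y1,x0:x1],b[y0:y1,x0:x1]).mean().round(1), cv2.phaseCorrelate(*[np.float32(cv2.cvtColor(i[y0:y1,x0:x1],6)) for i in(a,b)]))
E
```

```text
time_s: 14.7
tool_pos: [484.1, -13.3, 317.1]
force: [-1.0, -0.4, -0.5]
grasp_force: 0.0
0.0 [354, 270] [25, 21, 17, 25, 23, 23, 21, 23, 16]
0.1 [353, 259] [124, 126, 126, 128, 126, 124, 129, 128, 129]
0.2 [352, 248] [124, 127, 123, 127, 126, 124, 125, 126, 128]
mill 3.1 ((0.04995843109668563, 0.006485940407777946), 0.9566869170025543)
jar 2.2 ((-0.08278836119101207, -0.0792944119866128), 0.9260235357284546)
butter 12.4 ((0.10356352344032338, -0.12439856226486512), 0.8441320438869298)
```

```bash
python3 -c "
from workcell import r
print(r.finish_job())"
```

```text
the job is handed in; nothing more can be done
None
```

The plate is seated flat with its hooks under the lip, the lid is fully shut, the bystanders have not moved, and I handed the job in at about 14.8 s. I judged the catch snapped from the plate's seated height and the 54 N stiff stop; I did not see it directly.

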